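Stand the serving board up on the barbecue ledge rest

ROBOT

A 7-joint arm with a two-finger parallel gripper is mounted at the origin on the work surface. World frame = base frame: x ahead of the robot, y to its left, z up, the work surface at z = 0. Lengths are in m, angles in rad, forces in N, time in s.
With the tool pointing down it reaches from about 0.425 to 0.925 m from the base axis. Payload 6.8 kg.
Tool frame: the origin (TCP) lies at the very end of the fingers, on their centre line; the grasp point (between the pads) lies 19 mm behind it (grip_point_offset is the distance from the TCP to the grasp point, in m); z points along the fingers, y is the line along which they close (so a half turn about z gives the same grasp; the last joint's range is limited). The gripper opens to 85 mm and grips with 20 to 120 N. Pads are 22 mm wide; open, the fingers measure 114 mm over their backs; the gripper's body (76 mm by 85 mm) begins 54 mm behind the grasp point. The pads swing forward as they close: fully open they stand 13 mm farther back than shut.
Start: joints at [1.037, 0.477, 0.022, 1.555, -0.011, 1.109, -0.083], TCP at [0.279, -0.615, 0.231] pointing down, gripper open.
Joint ranges: [-2.96, 2.96], [-0.34, 2.1], [-1.41, 1.46], [0.24, 2.44], [-1.37, 4.51], [0.17, 1.92], [-2.96, 2.96]. Speed limits (rad/s): [2.39, 2.39, 3.14, 3.14, 3.14, 3.14, 3.14].

INTERFACE

Orientations are given as a unit quaternion [w, x, y, z].
In Python, from station import * gives the robot as it stands.
- The arm moves only by the tool carry_out, never from a script. Its argument "rows" is text: rows parted by semicolons, each of 4 numbers parted by spaces: the shift along the world's x, y, z in mm, then the turn about the world's z in degrees. In form: dx dy dz yaw; .... A call has 1 to 10 rows; each row shifts and turns the commanded pose from where the row before left it; what a row does not reach is not made up. A row lasts 1/8 s, in which the tool goes at most 62.5 mm and 10.7 degrees, less where a joint would pass 70% of its speed; a pose out of reach is approached as far as the arm can. A call is refused whole if a number of a shift passes 62.5 or a number of a turn 10.7, either way. A call with a gripper value outside its range is refused whole. "claw" is the finger opening in mm, from 0 to 85.4, set as the call begins (left out, the last holds). The fingers move at their own pace and stop on an object; "force" is the grip in N (left out, the last holds). Time passes only in rows, so rows that do not move let the fingers close. It gives the time, the measured TCP pose, the force, the opening and the grip force at its end, in the units of the state.
- get_obs(): the state, without advancing time (a new reading comes with each control period).
- read_camera(name): name is "scene" or "top" or "wrist"; returns a dict with "img" (420x560x3 uint8, blue, green, red), "fov_y" (degrees; the focal length in pixels is half the picture's height over the tangent of half this angle, whatever the lens; pixels are square), "cx", "cy" (the principal point, pixels), "world_to_cam" (4x4, takes a point from world to camera coordinates). Camera axes: x right, y up, looking along -z (the intrinsics and any distortion apply to the point x, -y, -z); pixel columns grow to the right and rows downward; lengths in m; the calibration is good to about 2 mm. A picture is of the moment at which its call begins. There is no depth.
- hand_in(): hands the job in; it is judged then, once.
Trained networks look in the newest picture that a camera, given by its name, has taken for a name from the list of things; names that differ only in an ending like _2 or _b are one class to them, and where a whole thing is asked for, a point or a joint stands for the part that bears it (a point fixed in the world has none). Each returns a list of dicts, best first, with "confidence" (0 to 1); they miss things now and then, are a little off and sometimes report something else, mostly with a low value. They report only what shows in the picture. A call takes as long as a camera call. They do not tell look-alikes from the thing itself.
- recognise(camera, thing): "centre" ([column, row] in pixels, amid what is visible of it).
- outline_of(camera, thing): "pixels" (420x560 bool, what is visible of it) and "centre" ([column, row] in pixels, amid what is visible of it).
- place_of(camera, thing): "centre" ([column, row] in pixels: a listed point, or the origin of a listed thing).
The state is a dict: "t": time; "q": joint angles; "joint_vel": joint speeds; "joint_torque": joint torques, N m; "eef_pos": TCP position; "tool_rot": TCP orientation; "contact_force": force on the tool from outside, world axes, zero at the start; "torque": the same for the moment, N m; "gripper_width": opening from 0.0 (shut) to 1.0 (fully open); "grasp_force": force on a finger pad.
Only numpy, scipy, OpenCV 4.12 (cv2) and the standard library are available. Lean on these libraries where they do the work, as an engineer would, in place of code of your own. Each camera call takes 0.05 s, during which the arm holds its last target. There are 200 camera calls.

TASK

Put the bamboo board away on its rest. First push it flat along the tiled step, towards the steel bars, until its whole leading edge is squarely home against the foot of the bars; then tip the opposite, overhanging edge up and over so that the board stands on its leading edge in the gutter, leaning back on the bars. Leave the salt cellar, the citrus squeezer and the tray with its cloche where they are.

Things in the scene. Friction and masses are not known exactly. Their poses are not given: they have to be found in the camera images.
- rest: Fixed rest. White-tiled step 420 mm wide (y), top 70 mm above the table, from x = -110 to 0; then a gutter to x = 26 mm, floor 54 mm above the table; then four flat steel bars over 194 mm in y, leaning back 20 degrees, tops at 188 mm with a cross rail. Origin on the table under the middle of the step's rear top edge; x from step to bars (roughly to the robot's left), z up.
- gutter_foot (a point): Foot of the bars at the middle of the rest, where their front face meets the gutter floor (x = 26, z = 54 mm in the rest's frame). Axes as the rest.
- board: Loose bamboo board, 150 (its x) x 140 (its y) x 14 mm thick, 0.15 to 0.3 kg, too wide to grasp across. It lies flat on the step, skewed, its leading edge (+x) not yet home, the other edge (-x) overhanging the step with 70 mm free below. Origin at the centre of its underside; z up when flat.
- board_lead (a point): Middle of the board's leading (+x) end face, the one nearer the bars, at half thickness.
- board_trail (a point): Middle of the board's trailing (-x) end face, the one that overhangs the step, at half thickness.
- cellar: White ceramic salt cellar with a wooden lid, 68 mm across, 75 mm tall, loose on the step at one end. Origin at the centre of its underside.
- squeezer: White plastic citrus squeezer with a ribless cone, 76 mm across, 69 mm tall, loose on the step at the other end. Origin at the centre of its underside.
- tray: Bamboo tray 180 x 180 x 20 mm on the table to the robot's right, carrying the cloche. Origin at the centre of its underside.
- cloche: Glass cloche, 124 mm across, 132 mm tall, standing on the tray. Origin at the centre of its underside.
Not all that is in view belongs to the job. Leave any turquoise look-alike of the board alone.

How it is judged:
On the way:
1. the board lies flat with its whole leading edge home against the foot of the bars (x of board_lead in the frame of rest above 0.021 m and angle between the x axis of board and the x axis of rest, either way round below 0.07 rad and angle between board's own z axis and vertical below 0.1 rad), for 0.2 s.
At the end, for the whole second after the job is handed in: The board stands at rest on its leading edge in the gutter (that edge between the step and the bars, on the gutter floor, within 50 mm of the rest's middle), leaning back 10 to 37 degrees from vertical on the bars; cellar, squeezer, tray and cloche within 25 mm of where they stood (angle between board's own x axis and vertical between 2.5 and 2.97 rad and x of board_lead in the frame of rest between -0.002 and 0.032 m and z of board_lead in the frame of rest between 0.047 and 0.068 m and y of board_lead in the frame of rest between -0.05 and 0.05 m and x of board_trail in the frame of rest above 0.04 m and linear speed of board below 0.02 m/s and angular speed of board below 0.1 rad/s and distance of each of cellar, squeezer, cloche, tray from where it was at the start of the episode below 0.025 m); the robot touches nothing.
It fails at once if the cellar, squeezer, tray or cloche is knocked away from its place (25 mm) (distance of any of cellar, squeezer, cloche, tray from where it was at the start of the episode above 0.025 m).
It also fails if it takes over 48 s, if anything falls off the work surface, if the arm or the gripper's body presses on something with over 40 N, if the wrist force passes 120 N, or if a joint passes its speed limit or range.

## Working session

There is one attempt and no reset: what is moved stays moved. The work goes in short steps, Python scripts to look and compute and a tool call to move; the robot and the scene stay as the last step left them, time stands still between calls to the robot, and variables do not carry over. Pictures are saved under pics/ and viewed, at most 10 in all, crops included, and the job is handed in when it is done.

Besides the shell and the picture viewer there is one more tool, called by a JSON object that holds its "fn" and its "kwargs", one argument or row to a line. carry_out: Moves the arm, as the interface text tells. Its arguments: {"type":"object","properties":{"rows":{"type":"string"},"claw":{"type":"number"},"force":{"type":"number"}},"required":["rows"]}

```bash
mkdir -p pics; ls
cat > h.py <<'E'
from station import *
import numpy as np, cv2
def ray(cam,px):
    f=cam["img"].shape[0]/2/np.tan(np.radians(cam["fov_y"])/2)
    T=np.array(cam["world_to_cam"]);R=T[:3,:3];o=-R.T@T[:3,3]
    d=R.T@np.array([(px[0]-cam["cx"])/f,-(px[1]-cam["cy"])/f,-1]);return o,d
def at_z(cam,px,z):
    o,d=ray(cam,px);return o+d*(z-o[2])/d[2]
def proj(cam,p):
    f=cam["img"].shape[0]/2/np.tan(np.radians(cam["fov_y"])/2)
    T=np.array(cam["world_to_cam"]);c=T[:3,:3]@np.array(p)+T[:3,3]
    return np.array([cam["cx"]-f*c[0]/c[2],cam["cy"]+f*c[1]/c[2]])
E
python3 - <<'E'
from h import *
ims=[]
for n in ["scene","top"]:
    c=read_camera(n);ims.append(c["img"])
    cv2.imwrite(f"pics/{n}0.png",c["img"]);print(n,c["fov_y"],[k for k in c],ray(c,(280,210)))
    for t in ["rest","gutter_foot","board","board_lead","board_trail","cellar","squeezer","tray","cloche"]:
        print(t,[(np.round(r["centre"]),round(r["confidence"],2)) for r in place_of(n,t)[:3]])
print(get_obs())
E
```

```text
pics
scene 42.25948451811761 ['img', 'fov_y', 'cx', 'cy', 'world_to_cam'] (array([0.93759377, 0.45377826, 1.14851983]), array([-0.30335364, -0.44551588, -0.84243716]))
rest [(array([312., 276.]), 0.92)]
gutter_foot [(array([321., 280.]), 0.63)]
board [(array([319., 139.]), 0.88), (array([310., 232.]), 0.71), (array([361., 396.]), 0.6)]
board_lead [(array([325., 258.]), 0.73), (array([345., 148.]), 0.69)]
board_trail [(array([301., 206.]), 0.97), (array([323., 400.]), 0.71), (array([298., 128.]), 0.69)]
cellar [(array([241., 258.]), 0.58)]
squeezer [(array([376., 221.]), 0.84)]
tray []
cloche [(array([194., 131.]), 0.83)]
top 53.09076638844682 ['img', 'fov_y', 'cx', 'cy', 'world_to_cam'] (array([ 0.35310237, -0.1007923 ,  1.27168071]), array([ 0.14789427, -0.02476337, -0.98869336]))
rest [(array([224., 203.]), 0.7)]
gutter_foot [(array([214., 202.]), 0.81)]
board [(array([328., 290.]), 0.88), (array([133., 177.]), 0.87), (array([239., 210.]), 0.56)]
board_lead [(array([124., 197.]), 0.89), (array([308., 302.]), 0.7), (array([217., 205.]), 0.55)]
board_trail [(array([353., 281.]), 0.94
[... 253 characters left out ...]
rray([ 1.03689024,  0.47696033,  0.0223823 ,  1.55537081, -0.01151212,
        1.10930067, -0.08309112]), 'joint_vel': array([-0.00257624, -0.00233607,  0.00072363,  0.00080424, -0.00074587,
        0.00086693, -0.00016853]), 'joint_torque': array([ 7.81555773e-04, -5.96330488e+01,  1.60672456e+00, -2.81546026e+01,
        1.24649989e-02,  1.55845402e-03,  1.87521670e-05]), 'eef_pos': array([ 0.27884682, -0.61474737,  0.23134653]), 'tool_rot': array([3.77816471e-05, 9.77421794e-01, 2.11297501e-01, 2.90901947e-05]), 'contact_force': array([ 0.16395184, -0.24296048,  0.35207033]), 'torque': array([ 0.01487328, -0.0199745 ,  0.02403034]), 'grasp_force': 0.0, 'gripper_width': 0.9987964894817078}
```

View pictures.

View pics/scene0.png

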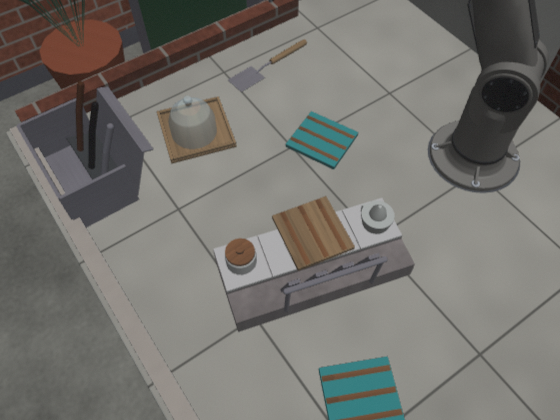

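View pics/top0.png

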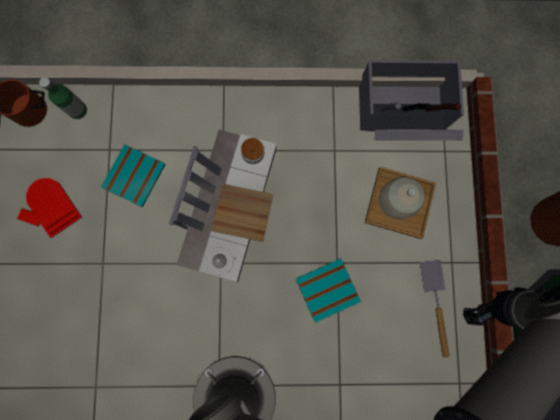

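Run:
```python
from h import *
a=cv2.imread("pics/scene0.png")[180:330,205:420];b=cv2.imread("pics/top0.png")[120:290,165:285]
A=cv2.resize(a,None,fx=2,fy=2,interpolation=cv2.INTER_CUBIC);B=cv2.resize(b,None,fx=3,fy=3,interpolation=cv2.INTER_CUBIC)
o=np.zeros((510,790,3),np.uint8);o[:300,:430]=A;o[:,430:]=B
cv2.imwrite("pics/crop1.png",o)
for n in ["scene","top"]:
    c=read_camera(n)
    for r in outline_of(n,"board"):
        m=r["pixels"].astype(np.uint8);print(n,r["confidence"],r["centre"],m.sum())
        k=max(cv2.findContours(m,0,1)[0],key=cv2.contourArea);q=cv2.approxPolyDP(k,6,True)[:,0];print(q.tolist())
        print([np.round(at_z(c,p,.084),3).tolist()[:2] for p in q])
    for t in ["cellar","squeezer","cloche","rest","gutter_foot"]:
        z={"cellar":.07,"squeezer":.07,"cloche":.02,"rest":0,"gutter_foot":.054}[t]
        for r in place_of(n,t)[:1]:print(t,np.round(at_z(c,r["centre"],z),3))
```

```text
scene 0.96 [312.9, 233.8] 3671
[[326, 196], [272, 216], [298, 269], [354, 247]]
[[0.443, -0.079], [0.579, -0.106], [0.609, 0.038], [0.475, 0.066]]
scene 0.75 [318.2, 141.3] 2340
[[311, 111], [286, 145], [334, 167], [357, 132]]
[[0.311, -0.316], [0.431, -0.26], [0.375, -0.136], [0.257, -0.191]]
scene 0.57 [357.7, 387.1] 4396
[[386, 356], [319, 367], [329, 419], [404, 419]]
[[0.578, 0.295], [0.7, 0.236], [0.744, 0.325], [0.629, 0.405]]
cellar [ 0.694 -0.057  0.07 ]
squeezer [0.381 0.034 0.07 ]
cloche [ 0.576 -0.484  0.02 ]
rest [ 0.562  0.045 -0.   ]
gutter_foot [0.567 0.063 0.054]
top 0.96 [326.8, 289.8] 2420
[[340, 260], [297, 278], [315, 320], [359, 301]]
[[0.388, -0.299], [0.339, -0.177], [0.224, -0.226], [0.275, -0.35]]
top 0.82 [241.8, 210.5] 2560
[[222, 184], [212, 230], [262, 241], [272, 195]]
[[0.606, 0.036], [0.473, 0.062], [0.442, -0.079], [0.574, -0.108]]
top 0.5 [398.6, 220.3] 1900
[[380, 168], [365, 222], [421, 238], [434, 183]]
[[0.655, -0.423], [0.496, -0.374], [0.45, -0.533], [0.611, -0.579]]
cellar [ 0.706 -0.05   0.07 ]
squeezer [0.382 0.032 0.07 ]
cloche [ 0.575 -0.484  0.02 ]
rest [0.559 0.04  0.   ]
gutter_foot [0.558 0.067 0.054]
```

View pics/crop1.png

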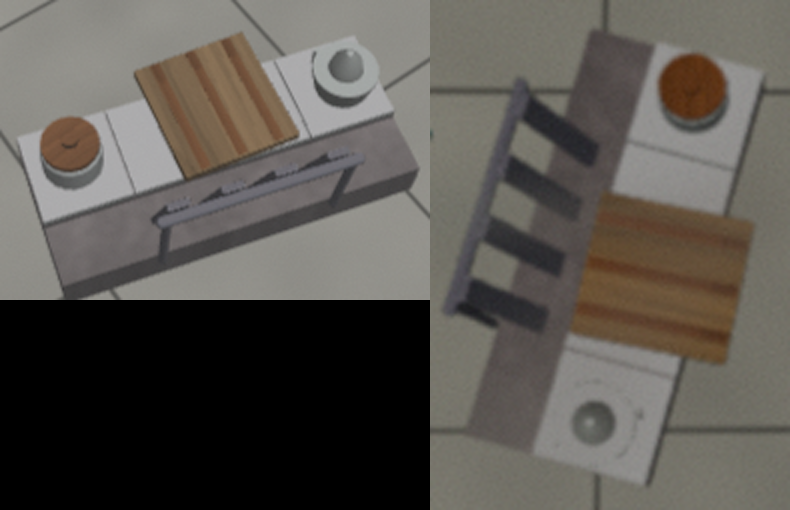

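Run:
```python
from h import *
from scipy.optimize import least_squares
S=read_camera("scene");T=read_camera("top")
# rest-frame +x: toward bars. y: z up => cellar side?
obs=[(S,(226.5,289.5),0,1),(S,(214,248),-.11,1),(S,(382.5,198.5),-.11,-1),(S,(401.5,237),0,-1),
(T,(276.7,143.3),-.11,1),(T,(240,134.3),0,1),(T,(237.7,281.7),-.11,-1),(T,(199.3,270.7),0,-1)]
for o in obs: print(o[2:],np.round(at_z(o[0],o[1],.07),3))
def pts(p,s):
    c,n=np.cos(p[2]),np.sin(p[2]);r=[]
    for cam,px,x,sg in obs:
        y=s*sg*.21;r+=list(proj(cam,[p[0]+c*x-n*y,p[1]+n*x+c*y,.07])-px)
    return r
for s in (1,-1):
  for y0 in(0,1.5,3,-1.5):
    r=least_squares(pts,[.55,.05,y0],args=(s,))
    if r.cost<200: print(s,r.x,r.cost,np.round(r.fun,1)); break
p=r.x
```

```text
(0, 1) [ 0.76  -0.016  0.07 ]
(-0.11, 1) [ 0.729 -0.118  0.07 ]
(-0.11, -1) [ 0.33  -0.003  0.07 ]
(0, -1) [0.363 0.103 0.07 ]
(-0.11, 1) [ 0.733 -0.122  0.07 ]
(0, 1) [ 0.76  -0.013  0.07 ]
(-0.11, -1) [ 0.329 -0.011  0.07 ]
(0, -1) [0.36  0.097 0.07 ]
-1 [0.56002402 0.04263546 1.293506  ] 8.400686668873655 [-0.8  0.8 -1.6 -0.1 -0.1 -1.1  0.9 -2.  -0.4  0.2  0.6 -0.8 -2.   0.3
 -1.1  0.6]
```

{"fn": "carry_out", "kwargs": {
  "rows": "21 48 0 5;21 48 0 5;21 48 0 5;21 48 0 5;21 48 0 5;21 48 0 5;21 48 0 5;21 48 0 5;21 48 -20 5;21 48 -20 4.7",
  "claw": 85
}}

```text
t: 3.05
eef_pos: [0.4897, -0.1334, 0.1914]
tool_rot: [0.001, 0.797, 0.603, 0.0]
contact_force: [0.0, -0.2, -0.0]
gripper_width: 0.99
grasp_force: 0.0
```

{"fn": "carry_out", "kwargs": {
  "rows": "0 0 -30 0;0 0 -30 0;0 0 -30 0;0 0 -30 0;0 0 -15 0;0 0 0 0"
}}

```text
t: 3.8
eef_pos: [0.4884, -0.1346, 0.0558]
tool_rot: [-0.001, 0.798, 0.603, -0.0]
contact_force: [-0.5, -0.4, 0.4]
gripper_width: 0.993
grasp_force: 0.0
```

```bash
cat >> h.py <<'E'
RP=(.560,.0426,1.2935)
def to_rest(p):
    c,n=np.cos(RP[2]),np.sin(RP[2]);d=np.array(p[:2])-RP[:2];return np.array([c*d[0]+n*d[1],-n*d[0]+c*d[1],p[2]])
def st():
    o=get_obs();w,x,y,z=o["tool_rot"]
    c,n=np.cos(RP[2]),np.sin(RP[2]);f=o["contact_force"]
    print("t",round(o["t"],2),"pos",np.round(o["eef_pos"],4),"rest",np.round(to_rest(o["eef_pos"]),4),"toolx yaw",np.degrees(2*np.arctan2(y,x)),"Frest",np.round([c*f[0]+n*f[1],-n*f[0]+c*f[1],f[2]],1))
E
python3 - <<'E'
from h import *
st();c=read_camera("scene");d=read_camera("wrist")
cv2.imwrite("pics/s2.png",np.hstack([cv2.resize(c["img"][150:310,200:400],None,fx=2,fy=2,interpolation=2),d["img"][:320,80:480]]))
E
```

```text
t 3.8 pos [ 0.4884 -0.1346  0.0558] rest [-0.1901  0.0204  0.0558] toolx yaw 74.10233534854042 Frest [-0.5  0.4  0.4]
```

View pics/s2.png

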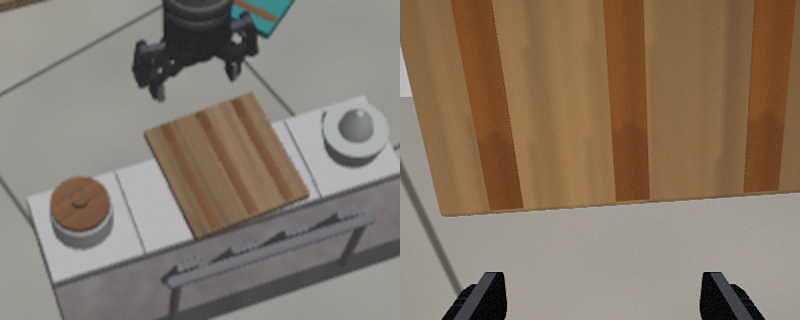

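{"fn": "carry_out", "kwargs": {
  "rows": "2 7 -2 0;2 7 0 0;2 7 0 0;1.1 3.8 0 0;1.1 3.8 0 0;1.1 3.8 0 0;1.1 3.8 0 0;1.1 3.8 0 0;0 0 0 0"
}}

```text
t: 5.03
eef_pos: [0.5006, -0.0942, 0.0543]
tool_rot: [0.0, 0.798, 0.603, 0.0]
contact_force: [-0.0, -0.6, 0.4]
gripper_width: 0.993
grasp_force: 0.0
```

```bash
cat >> h.py <<'E'
def brd(n="scene",z=.084):
    c=read_camera(n)
    for r in outline_of(n,"board"):
        m=r["pixels"].astype(np.uint8);w=at_z(c,r["centre"],z)
        if np.hypot(*(w[:2]-[.53,0]))<.07:
            k=max(cv2.findContours(m,0,1)[0],key=cv2.contourArea);q=cv2.approxPolyDP(k,6,True)[:,0]
            print(n,[np.round(to_rest(at_z(c,p,z))[:2],4).tolist() for p in q])
E
python3 -c "
from h import *
st();brd();brd('top')"
```

```text
t 5.03 pos [ 0.5006 -0.0942  0.0543] rest [-0.1478  0.0196  0.0543] toolx yaw 74.12510576132892 Frest [-0.6 -0.1  0.4]
scene [[-0.1318, 0.0777], [-0.1321, -0.0584], [0.0164, -0.0577], [0.0116, 0.0782]]
top [[0.0025, -0.0535], [0.0071, 0.0772], [-0.105, 0.0778], [-0.0513, -0.0536]]
```

{"fn": "carry_out", "kwargs": {
  "rows": "0.8 2.9 0 0;0.8 2.9 0 0;0.8 2.9 0 0;0.7 2.4 0 0;0 0 0 0"
}}

```text
t: 5.85
eef_pos: [0.5036, -0.0832, 0.0543]
tool_rot: [-0.0, 0.798, 0.603, 0.0]
contact_force: [0.5, 0.4, -0.1]
gripper_width: 0.997
grasp_force: 0.0
```

{"fn": "carry_out", "kwargs": {
  "rows": "0.5 1.9 0 0;0.5 1.9 0 0;0 0 0 0"
}}

```text
t: 6.22
eef_pos: [0.5045, -0.0796, 0.0543]
tool_rot: [-0.0, 0.798, 0.603, 0.0]
contact_force: [0.4, 0.4, 0.1]
gripper_width: 0.996
grasp_force: 0.0
```

```bash
python3 -c "
from h import *
st();brd()"
```

```text
t 6.22 pos [ 0.5045 -0.0796  0.0543] rest [-0.1327  0.0199  0.0543] toolx yaw 74.10828874298177 Frest [ 0.5 -0.3  0.1]
scene [[-0.1199, 0.078], [-0.1178, -0.0583], [0.0283, -0.0597], [0.0283, 0.0807]]
```

{"fn": "carry_out", "kwargs": {
  "rows": "0.3 1 0 0;0.3 1 0 0;0 0 0 0"
}}

```text
t: 6.7
eef_pos: [0.5051, -0.0778, 0.0543]
tool_rot: [0.0, 0.798, 0.602, 0.0]
contact_force: [0.3, -1.3, -0.5]
gripper_width: 0.997
grasp_force: 0.3
```

{"fn": "carry_out", "kwargs": {
  "rows": "0.3 1 0 0;0.3 1 0 0;0 0 0 0"
}}

```text
t: 7.08
eef_pos: [0.5057, -0.0756, 0.0543]
tool_rot: [-0.0, 0.798, 0.603, 0.0]
contact_force: [-0.2, -0.8, 1.0]
gripper_width: 0.993
grasp_force: 0.2
```

```bash
python3 -c "
from h import *
st();brd()"
```

```text
t 7.08 pos [ 0.5057 -0.0756  0.0543] rest [-0.1285  0.0199  0.0543] toolx yaw 74.10815407949056 Frest [-0.8 -0.   1. ]
scene [[-0.1165, 0.0792], [-0.1146, -0.057], [0.0334, -0.0524], [0.0328, 0.0788]]
```

{"fn": "carry_out", "kwargs": {
  "rows": "0.3 1 0 0;0.3 1 0 0;0 0 0 0"
}}

```text
t: 7.55
eef_pos: [0.5059, -0.0748, 0.0543]
tool_rot: [0.0, 0.798, 0.602, -0.001]
contact_force: [-2.3, -5.1, 1.3]
gripper_width: 0.995
grasp_force: 2.6
```

```bash
python3 -c "
from h import *
st();brd()"
```

```text
t 7.55 pos [ 0.5059 -0.0748  0.0543] rest [-0.1277  0.0199  0.0543] toolx yaw 74.06601215173855 Frest [-5.5  0.8  1.3]
scene [[-0.1158, 0.0814], [-0.112, -0.0578], [0.029, -0.0577], [0.0328, 0.0788]]
```

{"fn": "carry_out", "kwargs": {
  "rows": "0.2 0.8 0 0;0 0 2 0;0 0 3 0;0 0 3 0;0 0 0 0"
}}

```text
t: 8.28
eef_pos: [0.5059, -0.0744, 0.0622]
tool_rot: [0.0, 0.798, 0.602, -0.001]
contact_force: [-0.1, -6.5, -1.5]
gripper_width: 0.993
grasp_force: 3.0
```

```bash
python3 -c "
from h import *
st();brd();c=read_camera('scene');d=read_camera('wrist')
cv2.imwrite('pics/s3.png',np.hstack([cv2.resize(c['img'][150:310,200:400],None,fx=2,fy=2,interpolation=2),d['img'][100:,80:480]]))"
```

```text
t 8.28 pos [ 0.5059 -0.0744  0.0622] rest [-0.1273  0.02    0.0622] toolx yaw 74.03202426219613 Frest [-6.3 -1.7 -1.5]
```

View pics/s3.png

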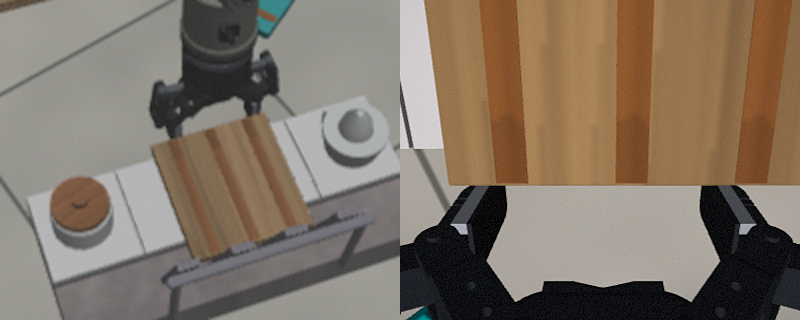

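{"fn": "carry_out", "kwargs": {
  "rows": "0 0 3 0;0 0 3 0;0 0 3 0;0 0 3 0;0 0 0 0"
}}

```text
t: 9.1
eef_pos: [0.5064, -0.0732, 0.0745]
tool_rot: [0.0, 0.798, 0.602, -0.0]
contact_force: [-0.6, -4.7, -0.4]
gripper_width: 0.994
grasp_force: 2.5
```

```bash
cat >> h.py <<'E'
def trail():
    # in-plane (rest y fixed) estimate: intersect ray of trail edge corners with tool's vertical plane unknown -> triangulate with wrist
    R={}
    for n in ("scene","wrist","top"):
        c=read_camera(n)
        for t in ("board_trail","board_lead"):
            for r in place_of(n,t):
                o,d=ray(c,r["centre"]); d=d/np.linalg.norm(d)
                # distance of closest approach to expected region
                p=o+d*(np.dot(np.array([.53,-.01,.1])-o,d))
                if np.linalg.norm(p-[.53,-.01,.1])<.16:
                    R.setdefault(t,[]).append((n,o,d,r["confidence"]))
    for t,l in R.items():
        print(t,[(a[0],round(a[3],2),np.round(to_rest(a[1]+a[2]*((.085-a[1][2])/a[2][2])),3)) for a in l])
        if len(l)>1:
            A=sum(np.eye(3)-np.outer(a[2],a[2]) for a in l);b=sum((np.eye(3)-np.outer(a[2],a[2]))@a[1] for a in l)
            print("  tri",np.round(to_rest(np.linalg.solve(A,b)),4))
E
python3 -c "
from h import *
st();trail();brd()
d=read_camera('wrist');cv2.imwrite('pics/w4.png',d['img'][100:,80:480])"
```

```text
t 9.1 pos [ 0.5064 -0.0732  0.0745] rest [-0.1261  0.0198  0.0745] toolx yaw 74.09439505517591 Frest [-4.7 -0.7 -0.4]
board_trail [('scene', 0.65, array([-0.12 ,  0.013,  0.085])), ('wrist', 0.93, array([-0.123,  0.006,  0.085]))]
  tri [-0.1099  0.0085  0.1055]
board_lead [('scene', 0.67, array([0.036, 0.007, 0.085])), ('top', 0.66, array([0.03 , 0.006, 0.085]))]
  tri [0.0321 0.007  0.0793]
scene [[-0.1236, 0.0845], [-0.1222, -0.0544], [0.0283, -0.0597], [0.0351, 0.0778]]
```

View pics/w4.png

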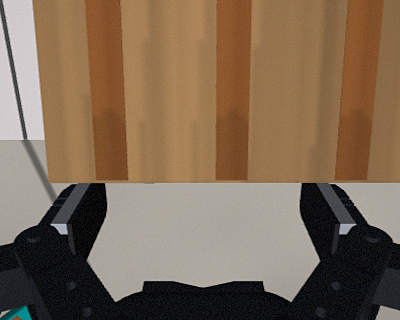

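{"fn": "carry_out", "kwargs": {
  "rows": "0.1 0.3 4 0;0.1 0.3 4 0;0.1 0.3 4 0;0.1 0.3 4 0;0 0 0 0"
}}

```text
t: 10.32
eef_pos: [0.5071, -0.0712, 0.0907]
tool_rot: [0.0, 0.798, 0.603, 0.0]
contact_force: [-1.6, -0.4, -0.3]
gripper_width: 0.997
grasp_force: 0.2
```

```bash
cat >> h.py <<'E'
def wedge(save=None):
    d=read_camera("wrist")
    for r in outline_of("wrist","board")[:2]:
        m=r["pixels"];col=m[:,230:370];print("wrist conf",r["confidence"],"edge row",np.median([np.max(np.where(m[:,j])[0],initial=0) for j in range(260,350,10)]),"width@row150,260",m[150].sum(),m[260].sum())
    if save: cv2.imwrite(save,d["img"])
E
python3 -c "
from h import *
st();brd();wedge()"
```

```text
t 10.32 pos [ 0.5071 -0.0712  0.0907] rest [-0.1239  0.0197  0.0907] toolx yaw 74.13634478599548 Frest [-0.9  1.4 -0.3]
scene [[-0.1262, 0.0856], [-0.1196, -0.0553], [0.0334, -0.0524], [0.0298, 0.0776]]
wrist conf 0.87 edge row 255.0 width@row150,260 318 0
wrist conf 0.8 edge row 0.0 width@row150,260 0 0
```

```bash
cat >> h.py <<'E'
def to_w(p):
    c,n=np.cos(RP[2]),np.sin(RP[2]);return np.array([RP[0]+c*p[0]-n*p[1],RP[1]+n*p[0]+c*p[1],p[2]])
E
python3 -c "
from h import *
d=read_camera('wrist');cv2.imwrite('pics/w5.png',d['img'][100:,80:480])
print(np.round(to_rest(ray(d,(280,210))[0]),3))
for x in (-.116,-.112):
  for z in (.084,.094,.104): print(x,z,np.round(proj(d,to_w([x,.02,z]))), np.round(proj(d,to_w([x,.09,z]))), np.round(proj(d,to_w([x,-.05,z]))))
"
```

```text
[-0.045  0.02   0.233]
-0.116 0.084 [282. 250.] [137. 250.] [427. 250.]
-0.116 0.094 [282. 259.] [128. 259.] [436. 259.]
-0.116 0.104 [282. 270.] [117. 270.] [446. 270.]
-0.112 0.084 [282. 242.] [135. 242.] [428. 242.]
-0.112 0.094 [282. 251.] [126. 251.] [437. 251.]
-0.112 0.104 [282. 262.] [116. 262.] [448. 262.]
```

View pics/w5.png

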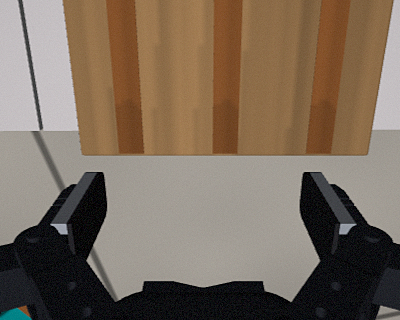

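{"fn": "carry_out", "kwargs": {
  "rows": "-3.3 -11.5 0 0;0 0 -20 0;0 0 -20 0;0 0 -20 0;0 0 0 0;1.1 3.8 0 0;1 3.5 0 0;0.5 1.9 0 0;0.5 1.9 0 0;0 0 0 0"
}}

```text
t: 11.82
eef_pos: [0.506, -0.0758, 0.0308]
tool_rot: [0.001, 0.799, 0.602, -0.002]
contact_force: [-1.8, -9.9, 2.0]
gripper_width: 0.993
grasp_force: 0.0
```

```bash
python3 -c "
from h import *
st();brd();wedge()"
```

```text
t 11.82 pos [ 0.506  -0.0758  0.0308] rest [-0.1286  0.0195  0.0308] toolx yaw 73.95673334629868 Frest [-10.  -1.   2.]
scene [[-0.1132, 0.0804], [-0.1146, -0.057], [0.0283, -0.0597], [0.0306, 0.0797]]
wrist conf 0.8 edge row 323.0 width@row150,260 502 472
```

{"fn": "carry_out", "kwargs": {
  "rows": "0 0.1 3 0;0 0.1 3 0;0 0.1 3 0;0 0.1 3 0;0 0.1 3 0;0 0.1 3 0"
}}

```text
t: 12.78
eef_pos: [0.5064, -0.0736, 0.0488]
tool_rot: [0.001, 0.799, 0.602, -0.001]
contact_force: [-1.3, -5.1, -0.1]
gripper_width: 0.995
grasp_force: 2.7
```

```bash
cat >> h.py <<'E'
def height():
    d=read_camera("wrist");r=outline_of("wrist","board")[0];m=r["pixels"]
    rows=[np.max(np.where(m[:,j])[0],initial=0) for j in range(230,340,10)];v=np.median(rows)
    k=int(v)-3;w=np.where(m[k])[0];u0,u1=w.min(),w.max()
    from scipy.optimize import least_squares
    f=lambda p:[proj(d,to_w([p[0],p[1]+.07,p[2]]))[1]-v,proj(d,to_w([p[0],p[1]+.07,p[2]]))[0]-u0,proj(d,to_w([p[0],p[1]-.07,p[2]]))[0]-u1]
    s=least_squares(f,[-.115,.01,.09]);print("conf",r["confidence"],"rows",rows[0],rows[-1],"u",u0,u1,"trail top edge x,y,z",np.round(s.x,4),round(s.cost,1))
E
python3 -c "
from h import *
st();brd();height()"
```

```text
t 12.78 pos [ 0.5064 -0.0736  0.0488] rest [-0.1265  0.0198  0.0488] toolx yaw 74.0070457540036 Frest [-5.3 -0.2 -0.1]
scene [[-0.121, 0.0835], [-0.1222, -0.0544], [0.029, -0.0577], [0.0306, 0.0797]]
conf 0.68 rows 322 323 u 94 535 trail top edge x,y,z [-0.1157  0.0094  0.1007] 0.0
```

{"fn": "carry_out", "kwargs": {
  "rows": "0.3 1 0 0;0.1 0.3 3 0;0.1 0.3 3 0;0.1 0.3 3 0;0.1 0.3 3 0;0.1 0.3 3 0"
}}

```text
t: 13.72
eef_pos: [0.5072, -0.0711, 0.0638]
tool_rot: [0.001, 0.799, 0.602, -0.001]
contact_force: [-0.9, -5.2, -0.4]
gripper_width: 0.991
grasp_force: 2.7
```

```bash
python3 -c "
from h import *
st();brd();height()"
```

```text
t 13.72 pos [ 0.5072 -0.0711  0.0638] rest [-0.1238  0.0196  0.0638] toolx yaw 74.01728514612637 Frest [-5.2 -0.5 -0.4]
scene [[-0.1254, 0.0878], [-0.1247, -0.0536], [0.037, -0.0491], [0.0328, 0.0788]]
conf 0.73 rows 318 320 u 94 535 trail top edge x,y,z [-0.1118  0.0092  0.1153] 0.0
```

{"fn": "carry_out", "kwargs": {
  "rows": "0.2 0.8 4 0;0.2 0.8 4 0;0.2 0.8 4 0;0.2 0.8 4 0"
}}

```text
t: 14.42
eef_pos: [0.5085, -0.0667, 0.0799]
tool_rot: [0.001, 0.798, 0.602, 0.0]
contact_force: [0.6, -4.8, 0.6]
gripper_width: 0.995
grasp_force: 2.3
```

```bash
python3 -c "
from h import *
st();height()"
```

```text
t 14.43 pos [ 0.5085 -0.0667  0.0799] rest [-0.1193  0.0196  0.0799] toolx yaw 74.0555112343983 Frest [-4.4 -1.9  0.6]
conf 0.87 rows 314 314 u 94 535 trail top edge x,y,z [-0.1063  0.0094  0.1308] 0.0
```

{"fn": "carry_out", "kwargs": {
  "rows": "0.4 1.4 4 0;0.4 1.4 4 0;0.5 1.6 4 0;0.5 1.8 4 0;0.5 1.9 4 0"
}}

```text
t: 15.15
eef_pos: [0.5103, -0.0599, 0.0997]
tool_rot: [0.001, 0.799, 0.602, -0.001]
contact_force: [-1.0, -9.0, 2.9]
gripper_width: 0.996
grasp_force: 4.8
```

```bash
python3 -c "
from h import *
st();height()"
```

```text
t 15.15 pos [ 0.5103 -0.0599  0.0997] rest [-0.1122  0.0197  0.0997] toolx yaw 74.01231752431043 Frest [-9.  -1.5  2.9]
conf 0.96 rows 310 308 u 97 534 trail top edge x,y,z [-0.0985  0.009   0.1494] 0.0
```

{"fn": "carry_out", "kwargs": {
  "rows": "0.6 2 4 0;0.7 2.3 4 0;0.8 2.7 4 0;0.8 2.9 4 0"
}}

```text
t: 15.75
eef_pos: [0.5127, -0.0521, 0.1159]
tool_rot: [0.002, 0.799, 0.601, -0.002]
contact_force: [-3.7, -15.9, 8.9]
gripper_width: 0.997
grasp_force: 8.1
```

```bash
python3 -c "
from h import *
st();height()"
```

```text
t 15.75 pos [ 0.5127 -0.0521  0.1159] rest [-0.1041  0.0196  0.1159] toolx yaw 73.93965881342054 Frest [-16.3  -0.8   8.9]
conf 0.72 rows 306 307 u 96 532 trail top edge x,y,z [-0.0891  0.0093  0.1649] 0.0
```

{"fn": "carry_out", "kwargs": {
  "rows": "-0.3 -1 1 0;-0.3 -1 1 0;0 0 0 0"
}}

```text
t: 16.23
eef_pos: [0.5128, -0.0514, 0.1178]
tool_rot: [0.001, 0.798, 0.602, -0.0]
contact_force: [-0.6, -7.2, 3.1]
gripper_width: 0.996
grasp_force: 3.8
```

```bash
python3 -c "
from h import *
st();height()
c=read_camera('scene');cv2.imwrite('pics/s6.png',cv2.resize(c['img'][150:310,200:400],None,fx=4,fy=3.75,interpolation=2)[:600])"
```

```text
t 16.23 pos [ 0.5128 -0.0514  0.1178] rest [-0.1034  0.0196  0.1178] toolx yaw 74.03721120827653 Frest [-7.1 -1.4  3.1]
conf 0.68 rows 0 0 u 79 109 trail top edge x,y,z [ 0.3931  0.8992 -1.5534] 0.0
```

View pics/s6.png

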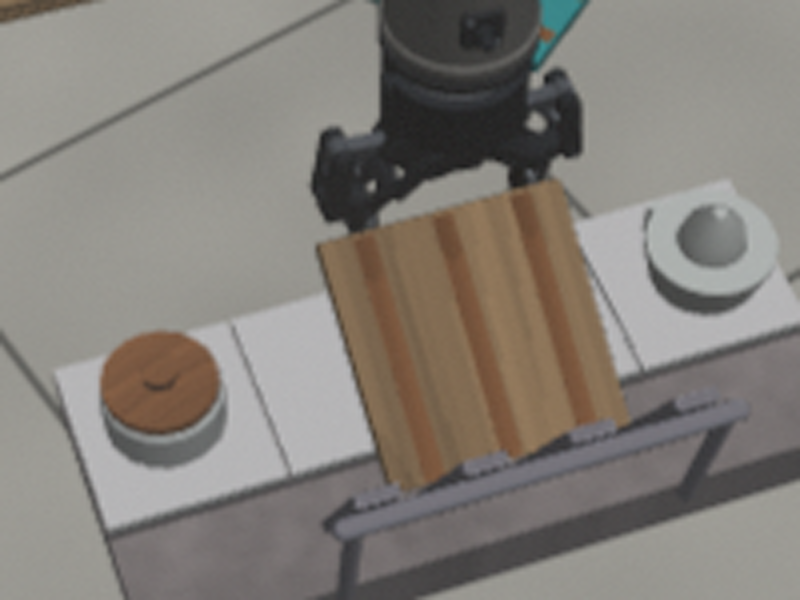

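{"fn": "carry_out", "kwargs": {
  "rows": "-0.3 -0.8 0 0;0.6 2.2 4 0;0.7 2.4 4 0;0.7 2.4 4 0;0 0 0 0"
}}

```text
t: 17.0
eef_pos: [0.5148, -0.0438, 0.1299]
tool_rot: [0.0, 0.798, 0.603, 0.0]
contact_force: [-1.1, -5.3, 2.6]
gripper_width: 0.998
grasp_force: 2.6
```

```bash
python3 -c "
from h import *
st();height()"
```

```text
t 17.0 pos [ 0.5148 -0.0438  0.1299] rest [-0.0955  0.0198  0.1299] toolx yaw 74.11024317106596 Frest [-5.4 -0.4  2.6]
conf 0.67 rows 303 304 u 104 521 trail top edge x,y,z [-0.0831  0.0096  0.1745] 0.0
```

{"fn": "carry_out", "kwargs": {
  "rows": "0.9 3.1 4 0;0.9 3.2 4 0;1 3.4 4 0;0 0 0 0"
}}

```text
t: 17.6
eef_pos: [0.5177, -0.0342, 0.1419]
tool_rot: [0.001, 0.798, 0.603, 0.0]
contact_force: [-1.7, -4.4, 2.5]
gripper_width: 0.998
grasp_force: 2.7
```

```bash
python3 -c "
from h import *
st();height();trail()"
```

```text
t 17.6 pos [ 0.5177 -0.0342  0.1419] rest [-0.0854  0.0197  0.1419] toolx yaw 74.1090027608429 Frest [-4.7  0.4  2.5]
conf 0.75 rows 305 304 u 106 517 trail top edge x,y,z [-0.074   0.0097  0.1851] 0.0
board_trail [('scene', 0.91, array([-0.124,  0.043,  0.085])), ('wrist', 0.64, array([-0.14 , -0.001,  0.085]))]
  tri [-0.0573  0.0113  0.2043]
board_lead [('scene', 0.84, array([0.034, 0.018, 0.085])), ('scene', 0.6, array([-0.039,  0.018,  0.085])), ('wrist', 0.75, array([0.03 , 0.009, 0.085])), ('wrist', 0.47, array([-0.231,  0.157,  0.085])), ('top', 0.85, array([0.029, 0.013, 0.085]))]
  tri [0.0206 0.0091 0.2267]
```

{"fn": "carry_out", "kwargs": {
  "rows": "1 3.7 4 0;1.1 3.9 3.5 0;1.1 4 3.5 0;0 0 0 0"
}}

```text
t: 18.65
eef_pos: [0.5208, -0.0215, 0.1526]
tool_rot: [-0.0, 0.798, 0.603, 0.0]
contact_force: [-0.3, -0.2, -0.8]
gripper_width: 0.996
grasp_force: 0.2
```

```bash
python3 -c "
from h import *
st();height()"
```

```text
t 18.65 pos [ 0.5208 -0.0215  0.1526] rest [-0.0724  0.0202  0.1526] toolx yaw 74.16904082822778 Frest [-0.2  0.2 -0.8]
conf 0.82 rows 284 284 u 123 491 trail top edge x,y,z [-0.0618  0.0107  0.1818] 0.0
```

{"fn": "carry_out", "kwargs": {
  "rows": "1.1 3.8 2.5 0;1.1 3.8 2.5 0;1.1 3.8 2.5 0;0 0 0 0"
}}

```text
t: 19.25
eef_pos: [0.5241, -0.0105, 0.1601]
tool_rot: [0.0, 0.798, 0.603, 0.0]
contact_force: [-0.2, 0.3, -0.7]
gripper_width: 0.995
grasp_force: 0.2
```

```bash
python3 -c "
from h import *
st();height();c=read_camera('scene');cv2.imwrite('pics/s7.png',cv2.resize(c['img'][150:310,200:400],None,fx=4,fy=3.75,interpolation=2)[:600])"
```

```text
t 19.25 pos [ 0.5241 -0.0105  0.1601] rest [-0.0609  0.02    0.1601] toolx yaw 74.14000444743638 Frest [ 0.2  0.3 -0.7]
conf 0.7 rows 284 283 u 125 489 trail top edge x,y,z [-0.051   0.0105  0.188 ] 0.0
```

View pics/s7.png

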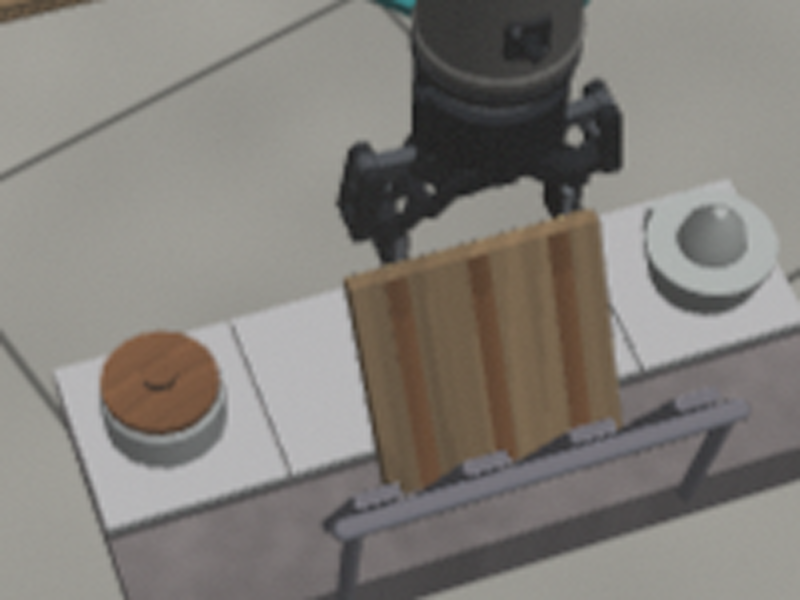

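{"fn": "carry_out", "kwargs": {
  "rows": "1.1 3.8 1.5 0;1.1 3.8 1.5 0;1.1 3.8 1.5 0;1.1 3.8 1.5 0;1.1 3.8 1 0;1.1 3.8 1 0;1.1 3.8 1 0;0 0 0 0"
}}

```text
t: 20.4
eef_pos: [0.5317, 0.0161, 0.1689]
tool_rot: [-0.0, 0.798, 0.603, 0.0]
contact_force: [-0.0, 0.1, 0.3]
gripper_width: 0.997
grasp_force: 0.1
```

```bash
python3 -c "
from h import *
st();height()"
```

```text
t 20.4 pos [0.5317 0.0161 0.1689] rest [-0.0333  0.02    0.1689] toolx yaw 74.13330188065672 Frest [0.1 0.1 0.3]
conf 0.93 rows 287 287 u 123 492 trail top edge x,y,z [-0.0236  0.0104  0.1987] 0.0
```

{"fn": "carry_out", "kwargs": {
  "rows": "1.1 3.8 0.7 0;1.1 3.8 0.5 0;1.1 3.8 0.5 0;1.1 3.8 0.3 0;1.1 3.8 0 0;1.1 3.8 0 0;1.1 3.8 0 0;1.1 3.8 0 0;1.1 3.8 0 0;0 0 0 0"
}}

```text
t: 21.75
eef_pos: [0.5415, 0.0502, 0.1708]
tool_rot: [-0.0, 0.798, 0.603, 0.0]
contact_force: [0.4, -0.9, -0.6]
gripper_width: 0.991
grasp_force: 0.0
```

```bash
python3 -c "
from h import *
st();height()"
```

```text
t 21.75 pos [0.5415 0.0502 0.1708] rest [0.0022 0.0199 0.1708] toolx yaw 74.13083250090415 Frest [-0.7 -0.7 -0.6]
conf 0.93 rows 290 289 u 120 494 trail top edge x,y,z [0.0118 0.0106 0.2025] 0.0
```

Near vertical; continue past it.

{"fn": "carry_out", "kwargs": {
  "rows": "1.1 3.8 0 0;1.1 3.8 0 0;1.1 3.8 0 0;1.1 3.8 0 0;1.1 3.8 0 0;1.1 3.8 0 0;1.1 3.8 0 0;0 0 0 0;0 0 0 0"
}}

```text
t: 22.98
eef_pos: [0.5491, 0.0762, 0.1708]
tool_rot: [0.0, 0.798, 0.602, -0.0]
contact_force: [-0.2, -0.5, 0.4]
gripper_width: 0.994
grasp_force: 0.0
```

```bash
python3 -c "
from h import *
st();height();c=read_camera('scene');cv2.imwrite('pics/s8.png',cv2.resize(c['img'][150:310,200:400],None,fx=4,fy=3.75,interpolation=2)[:600])"
```

```text
t 22.98 pos [0.5491 0.0762 0.1708] rest [0.0294 0.0197 0.1708] toolx yaw 74.09104741886405 Frest [-0.5  0.   0.4]
conf 0.86 rows 226 225 u 115 497 trail top edge x,y,z [0.0627 0.011  0.1974] 0.0
```

View pics/s8.png

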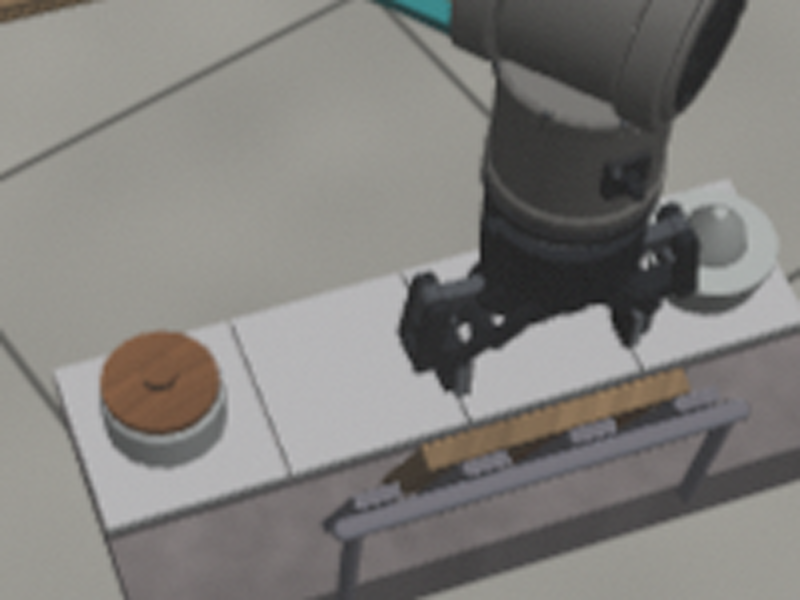

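{"fn": "carry_out", "kwargs": {
  "rows": "-5 -20 0 0;-8 -28 10 0;-8 -28 20 0;0 0 20 0;0 0 0 0;0 0 0 0"
}}

```text
t: 23.88
eef_pos: [0.5278, 0.0007, 0.2201]
tool_rot: [-0.0, 0.798, 0.603, -0.0]
contact_force: [0.4, 0.7, -0.4]
gripper_width: 0.997
grasp_force: 0.0
```

```bash
python3 -c "
from h import *
st()
for n in ('scene','top'):
    c=read_camera(n)
    for t,z in (('cellar',.07),('squeezer',.07),('cloche',.02),('board_trail',.197)):
        for r in place_of(n,t)[:2]: print(n,t,round(r['confidence'],2),np.round(at_z(c,r['centre'],z),3),np.round(to_rest(at_z(c,r['centre'],z)),3))
print(hand_in())"
```

```text
t 23.88 pos [0.5278 0.0007 0.2201] rest [-0.0492  0.0195  0.2201] toolx yaw 74.13221805011635 Frest [ 0.8 -0.2 -0.4]
scene cellar 0.62 [ 0.69  -0.057  0.07 ] [-0.061 -0.152  0.07 ]
scene squeezer 0.88 [0.391 0.034 0.07 ] [-0.055  0.16   0.07 ]
scene squeezer 0.73 [0.541 0.053 0.07 ] [0.005 0.021 0.07 ]
scene cloche 0.68 [ 0.575 -0.483  0.02 ] [-0.501 -0.158  0.02 ]
scene board_trail 0.96 [0.759 0.311 0.197] [ 0.313 -0.118  0.197]
scene board_trail 0.68 [ 0.434 -0.21   0.197] [-0.277  0.052  0.197]
top cellar 0.72 [ 0.71 -0.05  0.07] [-0.048 -0.17   0.07 ]
top cloche 0.87 [ 0.574 -0.497  0.02 ] [-0.515 -0.161  0.02 ]
top board_trail 0.75 [0.657 0.226 0.197] [ 0.203 -0.043  0.197]
top board_trail 0.73 [0.568 0.111 0.197] [0.068 0.011 0.197]
the job is handed in; nothing more can be done
None
```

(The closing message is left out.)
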